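# Reload the bag-tying machine and hold its guard open

### The arm

A 6-joint arm with a two-finger parallel gripper is mounted at the origin on a cart in front of the work surface, level with it; the furniture and walls round the work are solid. World frame = base frame: x ahead of the robot, y to its left, z up, the work surface at z = 0. Lengths are in m, angles in rad, forces in N, time in s.
With the tool pointing down it reaches from about 0.4 to 0.825 m from the base axis. Payload 7 kg.
Tool frame: the origin (TCP) lies midway between the tips of the shut fingers; the grasp point (between the pads) lies 19 mm behind it; z points along the fingers, x is the direction in which the jaws open and shut, and the axes are right-handed (so a half turn about z gives the same grasp; the last joint's range is limited). The gripper opens to 88 mm and grips with 3 to 60 N. Pads are 19 mm wide; open, the fingers measure 130 mm over their backs; the gripper's body (78 mm by 193 mm) begins 47 mm behind the grasp point.
Start: joints at [-0.851, 0.359, 0.012, 0, -1.224, -0.288], TCP at [0.282, -0.613, 0.227] pointing down, gripper open.
Joint ranges: [-3.07, 3.07], [-1.43, 2.12], [-1.02, 1.25], [-3.03, 1.67], [-3.05, -0], [-3.03, 3.03]. Speed limits (rad/s): [2.39, 2.39, 3.01, 3.14, 3.14, 3.14].

### API

Orientations are given as [roll, pitch, yaw] about the fixed x, y, z axes, in that order (R = Rz(yaw) Ry(pitch) Rx(roll)).
In Python, from station import arm, grab_frame, camera_params gives the robot as it stands.
- The arm moves only by the shell command python3 -m handwheel 'ROWS' [FORCE]. ROWS is JSON, a list that holds one entry, the list of rows, each a list of 5 numbers: the finger opening in m, from 0 to 0.0876, then the shift along the tool's x, y, z in m, then the turn about the tool's z in degrees. A call has 1 to 20 rows; each row is the pose to reach, as a shift and turn from the pose measured when the call began, along the tool's axes at that moment; what a row does not reach only later rows make up. A row lasts 1/12 s, in which the tool goes at most 41.7 mm and 7.16 degrees, less where a joint would pass 70% of its speed; a pose out of reach is approached as far as the arm can. A call with a gripper value outside its range is refused whole. The fingers move at their own pace and stop on an object; FORCE is the grip in N (left out, the last holds). Time passes only in rows, so rows that repeat a pose let the fingers close. It gives the time, the measured TCP pose, the force and the opening at its end, in the units of the state.
- arm.get_state(): the state, without advancing time (a new reading comes with each control period).
- grab_frame(name): name is "side" or "top"; returns the picture (400x640x3 uint8, blue, green, red); there is no depth.
- camera_params(name): a dict with "intrinsics" (3x3 intrinsics, pixels), "k1" (the pictures are not rectified: a ray, as slopes to the right and down, at radius r is drawn at 1 + k1 r^2 times it, then the intrinsics apply), "R" (3x3) and "t" (3): a world point X has camera coordinates R X + t. Camera axes: x right, y down, z forward; pixel columns grow to the right and rows downward; lengths in m; the calibration is good to about 2 mm. A picture is of the moment at which its call begins. camera_params takes no time and is no camera call.
- arm.job_done(): hands the job in, once; it reports no verdict.
The state is a dict: "t": time; "q": joint angles; "qd": joint speeds; "joint_efforts": joint torques, N m; "eef_pos": TCP position; "ee_rot": TCP orientation; "force": force on the tool from outside, world axes, zero at the start; "moment": the same for the moment, N m; "width": finger opening in m.
Only numpy, scipy, OpenCV 4.12 (cv2) and the standard library are available. Lean on these libraries where they do the work, as an engineer would, in place of code of your own. Each camera call takes 0.05 s, during which the arm holds its last target.

### The job

The bag-tying machine has run out of ribbon. Put the spool whose bore fits over the spindle all the way down onto the spindle stand and let go of it, leaving the other spool and the things around where they are; then lift the machine's clear guard by its black pull tab and hold it open at about 50 degrees from shut, so that a colleague can thread the new ribbon with both hands. The guard's stay is gone and it falls shut, so do not let it drop, never open it past 65 degrees where the hinge is strained, and finish while still holding the guard still at that angle.

Things in the scene. Friction and masses are not known exactly. Their poses are not given: they have to be found in the camera images.
- spool_wide_mid (a point): centre of the spool that fits, half-way up: loose spool full of pale paper tie ribbon between grey flanges, standing on a flange with its bore upright; 64 mm across, 46 mm tall, 120 g; a plain bore of 30 mm goes right through. Its z axis is the bore.
- spool_narrow_mid (a point): centre of the spool that does not fit, half-way up: same outside and same look (64 mm across, 46 mm tall), but its bore is only 16 mm. The two spools may lie in either place. Its z axis is the bore.
- spindle: fixed spindle stand; origin under its centre on the table. A flat grey foot 90 mm across and 7 mm high, on it a bearing plate 62 mm across whose top is 10 mm above the table, and an upright steel post 26 mm in diameter on the centre, straight up to 50 mm above the table, then tapering to an 8 mm wide nose at 66 mm. A seated spool lies flat on the bearing plate.
- spindle_plate (a point): centre of the bearing plate's top, 10 mm above the table, on the axis of the post
- tie_machine: fixed white bench bag-tying machine, 220 mm deep, 150 mm wide, 128 mm tall at its rear tower; origin under it on the table. Its own -x points out of its front (where the control strip and the pull tab are), its y to its left as seen by the robot, z up.
- guard_hinge (a point): middle of the guard's hinge line, which runs along the machine's y at the top of the rear tower, 126 mm above the table; it lies 40 mm behind the machine's origin (machine +x). Same axes as the machine.
- guard_tab (a point): centre of the pull tab: upright round black pad 24 mm in diameter, its two flat sides 14 mm apart along the guard's y, standing free ahead of the guard's front edge on a slanting web. Guard shut: 174 mm in front of the hinge (machine -x) and 22 mm above it, 148 mm above the table. Its axes turn with the guard. Pinched on the flat sides it can turn between the fingertips as the guard swings.
- guard (a joint): opening angle a of the clear guard (hood 152 x 136 x 42 mm deep, aluminium frame, 0.3 kg), rad: 0 shut, grows as the front edge rises, up and away from the robot; stop at 1.31. The tab is then 0.174 cos a - 0.022 sin a in front of the hinge, 0.174 sin a + 0.022 cos a above it (m). Weight and a weak spring pull it shut with about 2 N at the tab.
- cookie_dish: bystander: steel dish of broken cookies, 108 mm across, 35 mm tall, origin under its centre
- ties: bystander: bundle of straight gold bag ties, 96 mm long and 14 mm thick, lying along its own y, origin under its centre
- cup: bystander: small clear measuring cup, 50 mm across, 36 mm tall, origin under its centre
Not all that is in view belongs to the job. What is shaped like the part that bears spool_wide_mid but green or pink is not meant.

How it is judged:
On the way, in this order (a step that is already met when the one before it is completed fails the run):
1. the spool that fits sits on the spindle stand's bearing plate and is let go (horizontal distance between spool_wide_mid and spindle below 0.005 m and z of spool_wide_mid in the frame of spindle_plate between 0.018 and 0.0265 m and contact force between the fingers and spool_wide below 0.2 N and angle between spool_wide_mid's own z axis and vertical below 0.08 rad), for 0.2 s.
2. the guard is held at about 50 degrees (value of joint guard between 0.75 and 1 rad and velocity of joint guard between -0.08 and 0.08 rad/s and contact force between the fingers and guard above 0.5 N and distance between the grasp point and guard_tab below 0.04 m), for 0.3 s.
At the end, for the whole second after the job is handed in: Wide-bore spool flat on the bearing plate (within 3.5 mm of fully down, 5 mm of the axis, 0.08 rad of upright), let go; guard still, between 0.75 and 1.0 rad (43 to 57 degrees), borne by the fingers with over 0.5 N within 40 mm of the tab; other spool within 30 mm of its start (all of step 1 and all of step 2 and distance of spool_narrow_mid from where it was at the start of the episode below 0.03 m); the arm keeps its last pose, push and grip.
It fails at once if the guard is opened past 65 degrees (1.13 rad) (value of joint guard above 1.134 rad).
It fails at once if the guard is let drop (closing faster than 2 rad/s) (velocity of joint guard below -2 rad/s).
It fails at once if the other spool or a bystander is pushed more than 30 mm (distance of any of spool_narrow_mid, cookie_dish, ties, cup from where it was at the start of the episode above 0.03 m).
It also fails if it takes over 48 s, if anything falls off the work surface, if the arm or the gripper's body presses on something with over 40 N, if the wrist force passes 120 N, or if a joint passes its speed limit or range.

## Working session

There is one attempt and no reset: what is moved stays moved. The work goes in short steps, Python scripts to look and compute and a shell command to move; the robot and the scene stay as the last step left them, time stands still between calls to the robot, and variables do not carry over. Pictures are saved under pics/ and viewed, and the job is handed in when it is done.

```bash
ls; mkdir -p pics; python3 - <<'E'
from station import arm, grab_frame, camera_params
import cv2
for n in("side","top"):
    cv2.imwrite(f"pics/{n}0.png",grab_frame(n)); p=camera_params(n); print(n,p)
print(arm.get_state())
E
```

```text
pics
side {'intrinsics': array([[414.50558203,   0.        , 321.24463894],
       [  0.        , 414.50558203, 201.89210306],
       [  0.        ,   0.        ,   1.        ]]), 'k1': -0.07397972642441197, 'R': array([[-0.90607928, -0.4227048 , -0.01846617],
       [-0.25264417,  0.57552749, -0.77777827],
       [ 0.33939839, -0.7000634 , -0.62826743]]), 't': array([0.51093653, 0.19956744, 1.14434855])}
top {'intrinsics': array([[375.56361614,   0.        , 323.82022784],
       [  0.        , 375.56361614, 200.13154036],
       [  0.        ,   0.        ,   1.        ]]), 'k1': -0.056028860987555, 'R': array([[-0.02710859, -0.99921781,  0.02879044],
       [-0.99620554,  0.02462167, -0.08347627],
       [ 0.08270211, -0.03094412, -0.99609378]]), 't': array([0.05188457, 0.53214349, 1.01522611])}
{'t': 0.1, 'q': array([-8.50920704e-01,  3.59313174e-01,  1.11782875e-02, -2.82594128e-04,
       -1.22408757e+00, -2.88080182e-01]), 'qd': array([ 1.03425865e-03, -1.41029664e-03,  2.74956320e-03, -3.87274459e-05,
       -1.59035318e-03,  6.60789725e-04]), 'joint_efforts': array([-1.32475521e-03, -5.84165275e+01,  2.93751973e+01,  7.01553002e+00,
        1.02152795e-02, -2.72342362e-05]), 'eef_pos': array([ 0.28227502, -0.61268628,  0.2257345 ]), 'ee_rot': array([-3.14144216e+00, -1.44284167e-03,  2.00249544e+00]), 'force': array([0.16655717, 0.46956688, 0.2197437 ]), 'moment': array([ 0.01682194, -0.01724091, -0.00260554]), 'width': 0.08755845290130326}
```

View pics/side0.png

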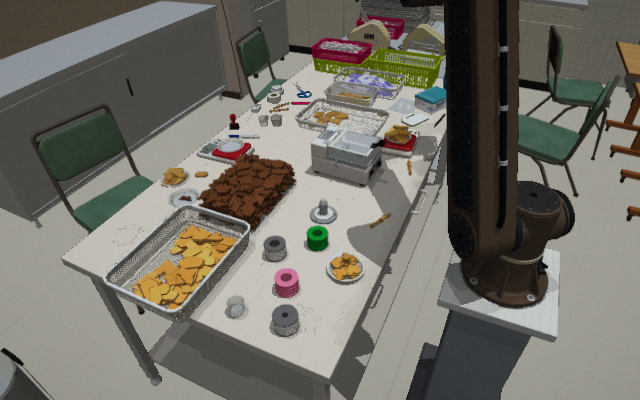

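View pics/top0.png

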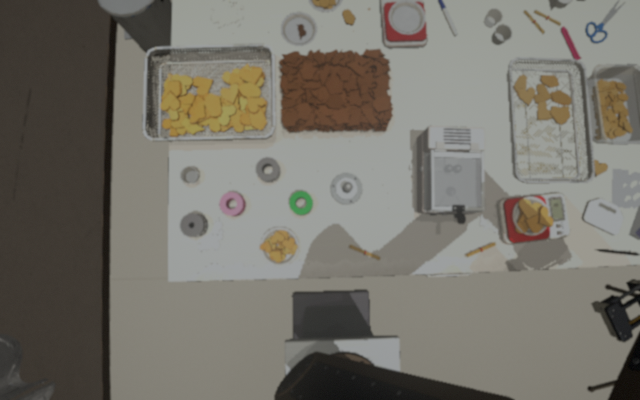

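The side view shows grey spools at about (275,247) and (286,319), the spindle at (322,212) and the machine at (347,155). In the top view the spools are at (268,169) and (193,223), the spindle at (347,187) and the tab at (459,213). I'll enlarge both spools to compare their bores.

```bash
python3 - <<'E'
import cv2,numpy as np
t=cv2.imread("pics/top0.png");s=cv2.imread("pics/side0.png")
def c(i,x,y,r,k): return cv2.resize(i[y-r:y+r,x-r:x+r],(k,k),interpolation=cv2.INTER_CUBIC)
a=np.hstack([c(t,268,169,20,260),c(t,193,223,20,260),c(t,346,188,20,260)])
b=np.hstack([c(s,275,247,22,260),c(s,286,319,22,260),c(t,455,190,40,260)])
cv2.imwrite("pics/crop0.png",np.vstack([a,b]))
E
```

```text
(no output)
```

View pics/crop0.png

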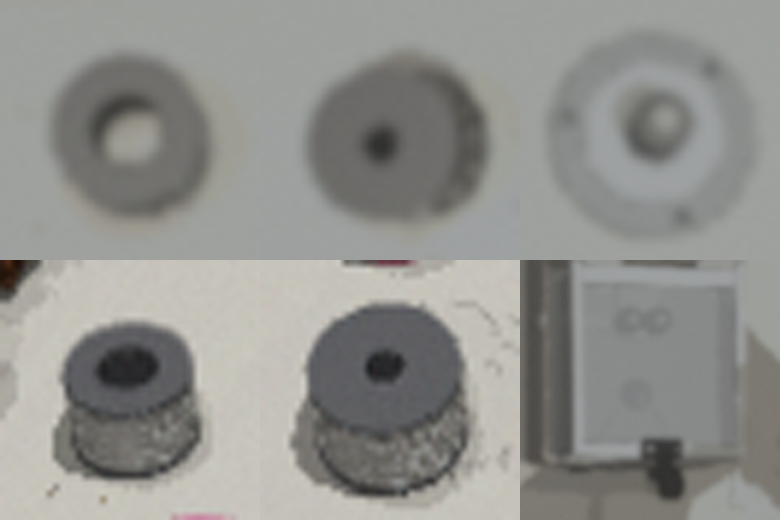

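The wide bore is the spool at top (268,169), side (275,247). The one at top (193,223), side (286,319) has the small hole and stays. The green and pink ones are decoys. Next I'll measure positions.

```bash
cat > h.py <<'E'
import numpy as np,cv2
from station import camera_params
P={n:camera_params(n) for n in("side","top")}
def ray(n,uv):
    p=P[n];d=np.array([p['k1'],0,0,0,0.])
    q=cv2.undistortPoints(np.array(uv,float).reshape(-1,1,2),p['intrinsics'],d).reshape(-1,2)
    R=np.array(p['R']);return -R.T@p['t'],np.c_[q,np.ones(len(q))]@R
def plane(n,uv,z):
    o,d=ray(n,uv);return o+d*((z-o[2])/d[:,2])[:,None]
def tri(a,b):
    o1,d1=ray("side",a);o2,d2=ray("top",b);d1=d1[0]/np.linalg.norm(d1);d2=d2[0]/np.linalg.norm(d2)
    s=np.linalg.lstsq(np.c_[d1,-d2],o2-o1,rcond=None)[0];p,q=o1+s[0]*d1,o2+s[1]*d2
    return (p+q)/2,np.linalg.norm(p-q)
def proj(n,X):
    p=P[n];R=np.array(p['R']);d=np.array([p['k1'],0,0,0,0.])
    return cv2.projectPoints(np.array(X,float).reshape(-1,1,3),cv2.Rodrigues(R)[0],np.array(p['t'],float),p['intrinsics'],d)[0].reshape(-1,2)
E
python3 - <<'E'
import cv2,numpy as np
from h import *
t=cv2.imread("pics/top0.png");s=cv2.imread("pics/side0.png")
for nm,i,x,y in(("side",s,275,247),("side",s,286,319),("side",s,322,212),("top",t,268,169),("top",t,193,223),("top",t,346,188)):
    print(nm,x,y); g=cv2.cvtColor(i,6)
    print(g[y-16:y+17:2,x-20:x+22:2])
for k,(i,x,y,r) in enumerate([(s,348,155,45),(t,455,175,55)]):
    cv2.imwrite(f"pics/m{k}.png",cv2.resize(i[y-r:y+r,x-r:x+r],(600,600),interpolation=cv2.INTER_CUBIC))
E
```

```text
side 275 247
[[149 169 170 194 194 194 194 196 193 196 196 196 196 197 193 196 196 196
  194 195 196]
 [172 171 189 194 194 196 195 197 198 193 195 194 195 194 196 195 195 195
  196 196 196]
 [169 195 192 192 196 193 196 194 189 162 149 156 184 194 193 194 195 196
  195 196 194]
 [184 195 194 193 196 196 157 114  95  93  95  92  95 109 171 194 194 193
  195 197 197]
 [179 196 193 196 196 156  94  90  94  80  73  88  93  93  99 195 194 198
  198 195 196]
 [182 193 196 197 191  94  95  88  52  42  45  39  75  92  93 146 195 196
  196 197 198]
 [180 195 197 196 160  92  92  59  39  42  40  41  54  93  96 120 197 196
  197 195 195]
 [173 197 197 191 133  95  95  83  43  42  41  46  91  93  95 114 195 196
  196 194 194]
 [171 195 194 194 185  89  93  95  91  83  86  96  95  93  74 110 187 196
  196 195 193]
 [189 194 195 193 190  85  74  94  94  92  92  93  84  69  89 114 183 196
  194 195 194]
 [196 193 194 193 144  94  93  72  73  72  86  85  88 123  96  99 169 194
  195 195 196]
 [194 193 196 193 119  98 103 105 112 107 103 123 119 113 112  81 164 196
  193 197 197]
 [195 191 194 191 1
[... 7358 characters left out ...]
5 139 137 148 160 159 130  87  96 104 123 154 160 157 142 140
  148 159 160]
 [159 160 147 137 140 149 159 160 154 131 114 123 149 160 160 151 140 138
  150 160 160]
 [160 159 153 137 142 142 153 159 160 159 155 157 160 160 155 142 141 142
  155 159 159]
 [159 160 158 140 140 142 142 153 160 160 160 160 160 156 144 141 140 148
  159 159 159]
 [160 159 160 155 142 140 141 141 147 151 153 151 149 145 141 142 141 154
  160 159 159]
 [160 160 160 160 153 139 138 141 140 142 142 139 123 134 141 139 152 160
  159 159 159]
 [159 160 160 160 160 155 143 137 139 140 141 139 126 131 145 155 160 160
  160 159 160]
 [159 160 159 160 159 160 158 152 144 144 144 146 149 154 157 159 160 160
  160 159 160]]
```

View pics/m0.png

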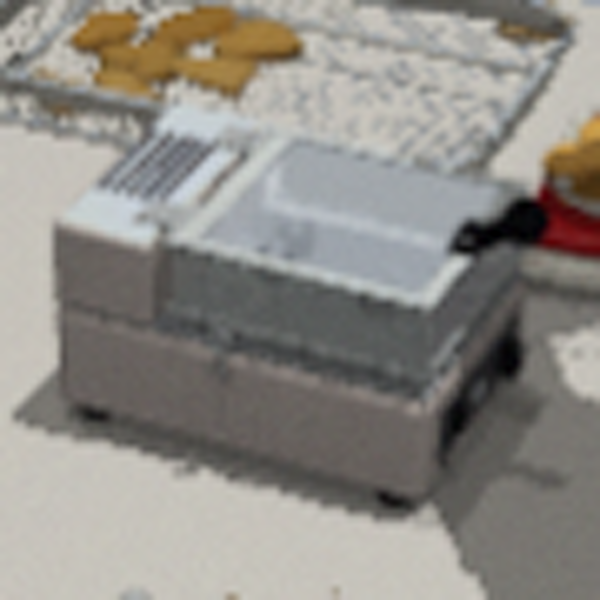

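View pics/m1.png

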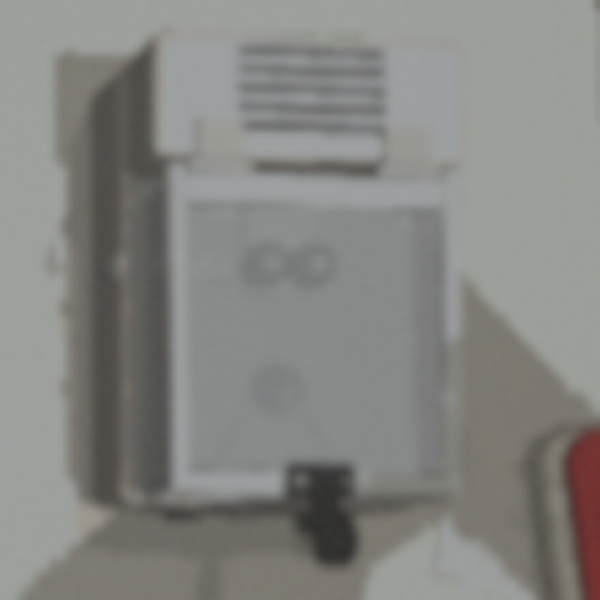

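```bash
python3 - <<'E'
import cv2,numpy as np
from h import *
t=cv2.imread("pics/top0.png");s=cv2.imread("pics/side0.png")
gs=cv2.cvtColor(s,6);gt=cv2.cvtColor(t,6)
def comp(m,seed,off=(0,0)):
    n,l,st,c=cv2.connectedComponentsWithStats(m.astype(np.uint8))
    k=np.argmin([np.hypot(*(c[j]-seed))+(1e3 if st[j,4]<6 or j==0 else 0) for j in range(n)])
    return c[k],st[k],l==k
for nm,sd in(("wide",(275,242)),("narrow",(286,312))):
    c,st,_=comp(gs<72,sd); print(nm,"side bore",c,st,plane("side",[c],.046).round(4))
# top: silhouette hole of ring
for nm,sd,z in(("wide",(268,169),.046),("narrow",(192,223),.046)):
    x,y=sd;r=10
    w=gt[y-r:y+r,x-r:x+r].astype(int)
    big=cv2.resize(gt[y-24:y+24,x-24:x+24],None,fx=8,fy=8,interpolation=cv2.INTER_CUBIC)
    ring=((big>98)&(big<124)).astype(np.uint8)
    cs,h=cv2.findContours(ring,cv2.RETR_CCOMP,cv2.CHAIN_APPROX_NONE)
    for cc,hh in zip(cs,h[0]):
        a=cv2.contourArea(cc)
        if a>1000:
            e=cv2.fitEllipse(cc);uv=np.array(e[0])/8-.4375+np.array([x-24,y-24])
            print(nm,"hole" if hh[3]>=0 else "out",uv.round(2),np.round(np.array(e[1])/8,2),plane("top",[uv],z).round(4))
# spindle
for n,g,(x,y),thr in(("top",gt,(346,188),153),("side",gs,(322,212),165)):
    big=cv2.resize(g[y-28:y+28,x-28:x+28],None,fx=8,fy=8,interpolation=cv2.INTER_CUBIC)
    cs,h=cv2.findContours((big<thr).astype(np.uint8),cv2.RETR_EXTERNAL,cv2.CHAIN_APPROX_NONE)
    for cc in cs:
        if cv2.contourArea(cc)>20000:
            e=cv2.fitEllipse(cv2.convexHull(cc));uv=np.array(e[0])/8-.4375+np.array([x-28,y-28])
            print(n,"foot",uv.round(2),np.round(np.array(e[1])/8,2),plane(n,[uv],.004).round(4))
    cs,h=cv2.findContours((big>(146 if n=="top" else 180)).astype(np.uint8),cv2.RETR_LIST,cv2.CHAIN_APPROX_NONE)
    for cc in cs:
        if 6000<cv2.contourArea(cc)<60000:
            e=cv2.fitEllipse(cc);uv=np.array(e[0])/8-.4375+np.array([x-28,y-28])
            print(n,"plate?",uv.round(2),np.round(np.array(e[1])/8,2),plane(n,[uv],.01).round(4))
print("nose side",plane("side",[(321.5,201.5)],.066))
print("tab",tri((382.5,143),(461.4,218.4)))
print("tower",plane("top",[(428.4,127),(484.7,127),(428.2,150),(484.5,150)],.128).round(4))
print("dish",plane("top",[(280,245)],.03),"ties",plane("top",[(364,252),(480,249)],.014))
E
```

```text
wide side bore [273.91803279 242.81967213] [269 240  11   7  61] [[0.623  0.1936 0.046 ]]
narrow side bore [284.61290323 314.64516129] [282 312   7   6  31] [[0.475  0.3984 0.046 ]]
wide out [267.93 169.74] [22.48 25.24] [[0.6175 0.1879 0.046 ]]
wide hole [268.29 170.19] [7.4  9.37] [[0.6163 0.1869 0.046 ]]
wide hole [265.47 166.56] [ 6.94 11.67] [[0.6264 0.1944 0.046 ]]
narrow out [194.08 224.26] [24.46 27.74] [[0.4752 0.3874 0.046 ]]
narrow hole [191.06 224.66] [7.02 7.59] [[0.4743 0.3955 0.046 ]]
narrow hole [202.4  222.39] [ 8.32 17.43] [[0.4796 0.3651 0.046 ]]
top foot [345.8  188.39] [33.17 33.89] [[ 0.5664 -0.0254  0.004 ]]
top plate? [346.28 186.68] [12.44 13.21] [[ 0.5706 -0.0263  0.01  ]]
top plate? [346.26 187.97] [21.61 21.88] [[ 0.5669 -0.0262  0.01  ]]
top plate? [345.68 188.42] [31.97 32.54] [[ 0.5657 -0.0245  0.01  ]]
side foot [323.15 212.52] [26.   28.17] [[ 0.571  -0.0302  0.004 ]]
nose side [[ 0.56675683 -0.01090951  0.066     ]]
tab (array([ 0.46835366, -0.2965448 ,  0.14507863]), np.float64(0.0024293457119426366))
tower [[ 0.7053 -0.2309  0.128 ]
 [ 0.7037 -0.3793  0.128 ]
 [ 0.6456 -0.2271  0.128 ]
 [ 0.6433 -0.3744  0.128 ]]
dish [[0.41374959 0.16022574 0.03      ]] ties [[ 0.38748755 -0.06924114  0.014     ]
 [ 0.38510768 -0.39799564  0.014     ]]
```

```bash
cat > ov.py <<'E'
import cv2,numpy as np
from h import *
def circ(c,r,z):
    a=np.linspace(0,2*np.pi,60);return np.c_[c[0]+r*np.cos(a),c[1]+r*np.sin(a),0*a+z]
def overlay(n,img,curves,x,y,r,size):
    k=size/(2*r);b=cv2.resize(img[y-r:y+r,x-r:x+r],(size,size),interpolation=cv2.INTER_CUBIC)
    for c,col in curves:
        p=(proj(n,c)-[x-r,y-r]+.5)*k-.5
        cv2.polylines(b,[np.round(p*8).astype(np.int32)],False,col,1,cv2.LINE_AA,3)
    return b
E
python3 - <<'E'
from ov import *
t=cv2.imread("pics/top0.png");s=cv2.imread("pics/side0.png")
print(plane("top",[(431.5,151.2),(431.5,209.8),(481.6,157.6),(481.6,206.2)],.13).round(4))
W=(.621,.191);S=(.567,-.0265)
g=(0,255,0);r=(0,0,255)
spw=[(circ(W,.032,.046),g),(circ(W,.015,.046),r),(circ(W,.032,0),g)]
spi=[(circ(S,.045,.007),g),(circ(S,.031,.01),r),(circ(S,.013,.05),g),(circ(S,.004,.066),r)]
def mach(tab,yaw):
    R=np.array([[np.cos(yaw),-np.sin(yaw)],[np.sin(yaw),np.cos(yaw)]])
    H=np.array(tab)-R@[-.174,0]
    o=[]
    f=lambda pts:np.array([np.r_[H+R@np.array(p[:2]),p[2]] for p in pts])
    o.append((f([(-.15,.075,0),(.07,.075,0),(.07,.075,.128),(.07,-.075,.128)]),r))
    o.append((f([(0,.076,.126),(0,-.076,.126)]),g))
    a=np.linspace(0,6.28,30)
    for sy in(.007,-.007): o.append((f([(-.174+.012*np.cos(q),sy,.148+.012*np.sin(q)) for q in a]),g))
    print(H);return o
m=mach((.4685,-.2965),-.03)
A=np.vstack([np.hstack([overlay("top",t,spw,268,169,20,260),overlay("top",t,spi,346,188,24,260),overlay("top",t,m,455,175,60,260)]),
np.hstack([overlay("side",s,spw,275,247,24,260),overlay("side",s,spi,322,212,24,260),overlay("side",s,m,348,155,48,260)])])
cv2.imwrite("pics/ov1.png",A)
E
```

```text
[[ 0.6419 -0.2347  0.13  ]
 [ 0.4934 -0.2269  0.13  ]
 [ 0.6233 -0.3644  0.13  ]
 [ 0.4991 -0.3563  0.13  ]]
[ 0.64242171 -0.30171922]
```

View pics/ov1.png

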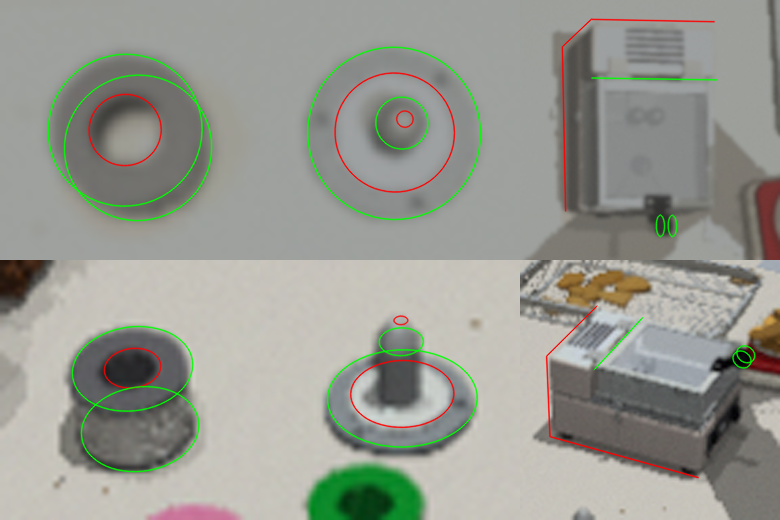

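The overlays agree within about 2 mm. Wide spool (0.621, 0.191), spindle (0.567, -0.0265), tab (0.469, -0.296, 0.148), machine yaw about -0.04. First I'll move over the spool with the jaws along world y.

```bash
cat > go.py <<'E'
import sys,numpy as np
from station import arm
from scipy.spatial.transform import Rotation as Ro
def shift(x,y,z,yaw=None):
    s=arm.get_state();R=Ro.from_euler('xyz',s['ee_rot']).as_matrix()
    d=R.T@(np.array([x,y,z])-s['eef_pos'])
    cur=np.arctan2(R[1,0],R[0,0]);t=0 if yaw is None else np.degrees((cur-yaw+np.pi)%(2*np.pi)-np.pi)
    print("t",round(s['t'],2),"pos",s['eef_pos'].round(4),"rpy",s['ee_rot'].round(3),"F",s['force'].round(1),"w",round(s['width'],4),"q",s['q'].round(2))
    print("shift mm",(d*1000).round(1),"turn",round(t,1))
if __name__=="__main__": shift(*[float(v) for v in sys.argv[1:]])
E
python3 go.py .621 .191 .18 1.571
```

```text
t 0.1 pos [ 0.2823 -0.6127  0.2257] rpy [-3.141e+00 -1.000e-03  2.002e+00] F [0.2 0.5 0.2] w 0.0876 q [-0.85  0.36  0.01 -0.   -1.22 -0.29]
shift mm [588.2 643.9  46.5] turn 24.7
```

```bash
python3 -m handwheel '[[[0.087,0.028,0.031,0,2],[0.087,0.056,0.061,0,4],[0.087,0.084,0.092,0,6],[0.087,0.112,0.123,0,8],[0.087,0.14,0.153,0,10],[0.087,0.168,0.184,0,12],[0.087,0.196,0.215,0,14],[0.087,0.224,0.245,0,16],[0.087,0.252,0.276,0,18],[0.087,0.28,0.307,0,20],[0.087,0.308,0.337,0,22],[0.087,0.336,0.368,0,24.7],[0.087,0.364,0.398,0,24.7],[0.087,0.392,0.429,0,24.7],[0.087,0.42,0.46,0,24.7],[0.087,0.448,0.49,0,24.7],[0.087,0.476,0.521,0.01,24.7],[0.087,0.504,0.552,0.02,24.7],[0.087,0.532,0.582,0.03,24.7],[0.087,0.56,0.613,0.04,24.7]]]' 20; python3 go.py .621 .191 .14 1.571
```

```text
t: 1.77
eef_pos: [0.6031, 0.1505, 0.1868]
ee_rot: [-3.141, -0.001, 1.572]
force: [1.0, -1.0, 0.9]
width: 0.0867
t 1.77 pos [0.6031 0.1505 0.1868] rpy [-3.141e+00 -1.000e-03  1.572e+00] F [ 1.  -1.   0.9] w 0.0867 q [ 0.56  0.3  -0.17 -0.   -1.1  -2.13]
shift mm [40.4 17.9 46.9] turn 0.0
```

```bash
python3 -m handwheel '[[[0.087,0.03,0.013,0.035,0],[0.087,0.0404,0.018,0.06,0],[0.087,0.0404,0.018,0.08,0],[0.087,0.0404,0.018,0.08,0],[0.087,0.0404,0.018,0.08,0]]]'; python3 - <<'E'
from ov import *
from station import grab_frame
import go
go.shift(.621,.191,.012,1.571)
t=grab_frame("top");s=grab_frame("side")
W=(.621,.191);g=(0,255,0)
c=[(circ(W,.032,.046),g),(circ(W,.032,0),g)]
cv2.imwrite("pics/p2.png",np.hstack([overlay("side",s,c,275,247,40,390),overlay("top",t,c,268,169,40,390)]))
E
```

```text
t: 2.18
eef_pos: [0.6202, 0.1906, 0.1056]
ee_rot: [-3.138, 0.001, 1.572]
force: [0.0, 0.6, 0.3]
width: 0.0871
t 2.18 pos [0.6202 0.1906 0.1056] rpy [-3.138e+00  1.000e-03  1.572e+00] F [0.  0.6 0.3] w 0.0871 q [ 0.6   0.41 -0.2  -0.   -0.96 -2.17]
shift mm [ 0.5  1.2 93.6] turn 0.1
```

View pics/p2.png

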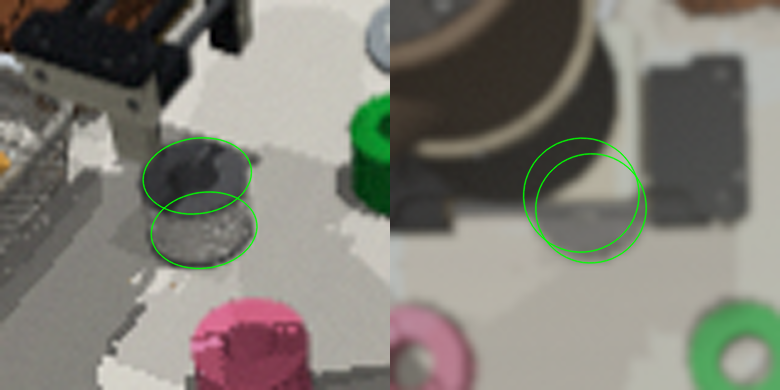

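The fingers straddle the grey wide spool, which is at (195,175) in the side crop and matches my circles. I'll descend and grip.

```bash
python3 -m handwheel '[[[0.087,0.0005,0.001,0.03,0],[0.087,0.0005,0.001,0.06,0],[0.087,0.0005,0.001,0.08,0],[0.087,0.0005,0.001,0.093,0],[0.087,0.0005,0.001,0.093,0],[0.087,0.0005,0.001,0.093,0],[0.05,0.0005,0.001,0.093,0],[0.05,0.0005,0.001,0.093,0],[0.05,0.0005,0.001,0.093,0],[0.05,0.0005,0.001,0.093,0],[0.05,0.0005,0.001,0.093,0],[0.05,0.0005,0.001,0.093,0]]]' 15; python3 go.py .621 .191 .16 1.571
```

```text
t: 3.28
eef_pos: [0.6234, 0.1919, 0.0166]
ee_rot: [3.14, -0.002, 1.572]
force: [-1.7, -0.0, 7.1]
width: 0.0645
t 3.28 pos [0.6234 0.1919 0.0166] rpy [ 3.140e+00 -2.000e-03  1.572e+00] F [-1.7 -0.   7.1] w 0.0645 q [ 0.6   0.51 -0.27 -0.   -0.78 -2.17]
shift mm [  -0.5   -2.1 -143.4] turn 0.0
```

```bash
python3 -m handwheel '[[[0.05,0,0,-0.01,0],[0.05,0,0,-0.03,0],[0.05,0,0,-0.06,0],[0.05,0,0,-0.1,0],[0.05,0,0,-0.143,0],[0.05,0,0,-0.143,0],[0.05,0,0,-0.143,0]]]' 15; python3 - <<'E'
from station import grab_frame
import go,cv2
go.shift(.567,-.0265,.16,1.571)
s=grab_frame("side")
cv2.imwrite("pics/p3.png",cv2.resize(s[130:290,180:360],None,fx=4,fy=3.75/1))
E
```

```text
t: 3.87
eef_pos: [0.6246, 0.1925, 0.1639]
ee_rot: [3.134, -0.006, 1.572]
force: [-0.3, 0.6, -1.7]
width: 0.0644
t 3.87 pos [0.6246 0.1925 0.1639] rpy [ 3.134 -0.006  1.572] F [-0.3  0.6 -1.7] w 0.0644 q [ 0.6   0.36 -0.13 -0.   -1.07 -2.17]
shift mm [-218.9  -57.9    2.1] turn 0.1
```

View pics/p3.png

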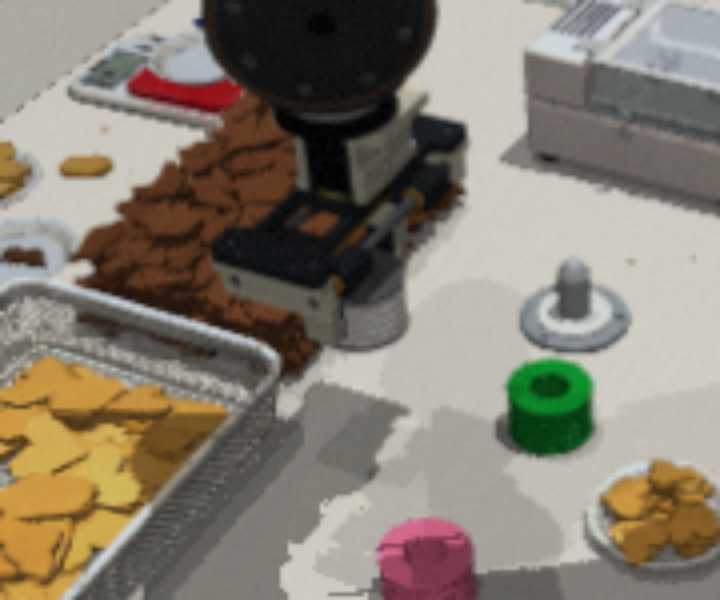

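The side picture shows the wide spool lifted in the jaws (crop (370,305)), and the neighbours haven't moved. Next stop is above the post.

```bash
python3 -m handwheel '[[[0.05,-0.03,-0.008,0,0],[0.05,-0.065,-0.017,0,0],[0.05,-0.1,-0.026,0,0],[0.05,-0.135,-0.035,0,0],[0.05,-0.17,-0.045,0,0],[0.05,-0.2,-0.053,0,0],[0.05,-0.219,-0.058,0.02,0],[0.05,-0.219,-0.058,0.04,0],[0.05,-0.219,-0.058,0.06,0],[0.05,-0.219,-0.058,0.06,0],[0.05,-0.219,-0.058,0.06,0],[0.05,-0.219,-0.058,0.06,0]]]' 15; python3 - <<'E'
from station import grab_frame
import go,cv2
from ov import *
go.shift(.567,-.0265,.1,1.571)
s=grab_frame("side");t=grab_frame("top");cv2.imwrite("pics/s4.png",s)
S=(.567,-.0265);g=(0,255,0);r=(0,0,255)
from station import arm
p=arm.get_state()['eef_pos'];zb=p[2]-.0166
c=[(circ(p,.032,zb),g),(circ(p,.032,zb+.046),g),(circ(S,.045,.007),r)]
cv2.imwrite("pics/p4.png",np.hstack([overlay("side",s,c,322,195,36,400),overlay("top",t,c,346,188,50,400)]))
E
```

```text
t: 4.92
eef_pos: [0.5659, -0.0268, 0.1004]
ee_rot: [3.138, -0.004, 1.572]
force: [0.2, -0.5, -0.9]
width: 0.0648
t 4.92 pos [ 0.5659 -0.0268  0.1004] rpy [ 3.138 -0.004  1.572] F [ 0.2 -0.5 -0.9] w 0.0648 q [ 0.3   0.29 -0.4  -0.   -0.88 -1.86]
shift mm [0.3 1.1 0.4] turn 0.1
```

View pics/p4.png

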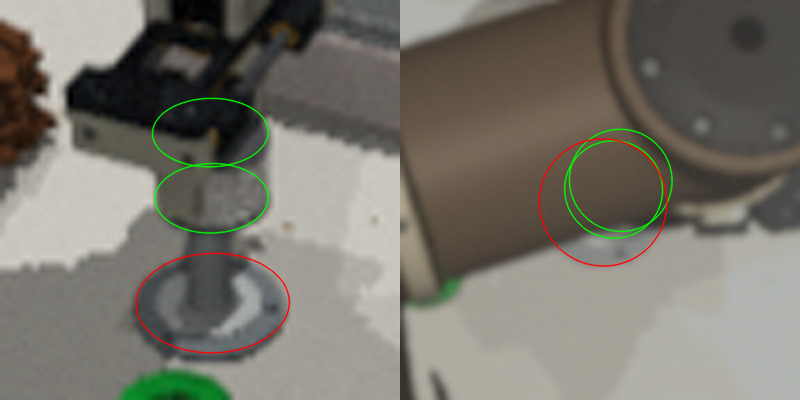

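```bash
python3 - <<'E'
import go,cv2
from ov import *
from station import arm
s=cv2.imread("pics/s4.png")
S=(.567,-.0265);g=(0,255,0);r=(0,0,255)
p=arm.get_state()['eef_pos'];zb=p[2]-.0166
def ln(c,z0,z1,w=.032):
    u=np.array([-.90607928,-.4227048]);u/=np.linalg.norm(u)
    return [(np.array([[c[0]+k*w*u[0],c[1]+k*w*u[1],z] for z in(z0,z1)]),g) for k in(-1,1)]
c=[(circ(p,.032,zb),g),(circ(S,.045,.007),r),(circ(S,.031,.01),r)]+ln(S,.01,.05,.013)+ln(p,zb,zb+.046)
cv2.imwrite("pics/p5.png",np.hstack([overlay("side",s,[],322,203,20,400),overlay("side",s,c,322,203,20,400)]))
E
```

```text
(no output)
```

View pics/p5.png

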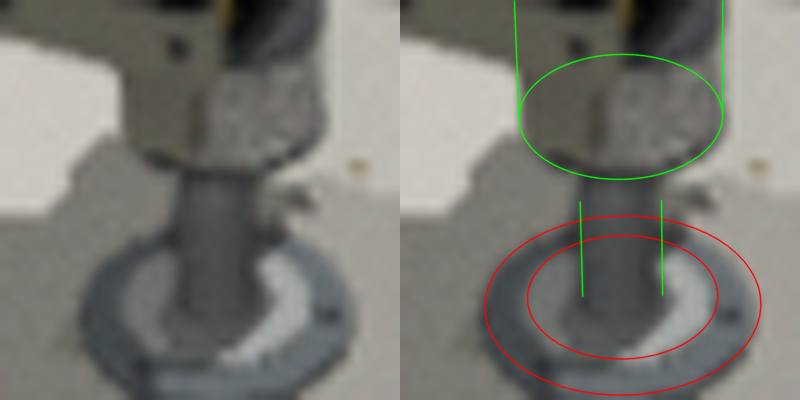

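```bash
python3 - <<'E'
import cv2
from ov import *
s=cv2.imread("pics/side0.png");g=cv2.cvtColor(s,6);x,y,r=322,212,28
big=cv2.resize(g[y-r:y+r,x-r:x+r],None,fx=8,fy=8,interpolation=cv2.INTER_CUBIC)
def fit(mask,name,z,lo,hi):
    cs,_=cv2.findContours(mask.astype(np.uint8),cv2.RETR_LIST,cv2.CHAIN_APPROX_NONE)
    for c in cs:
        h=cv2.convexHull(c).reshape(-1,2)
        if lo<cv2.contourArea(cv2.convexHull(c))<hi:
            e=cv2.fitEllipse(c.reshape(-1,2));cx,cy=e[0]
            q=c.reshape(-1,2);
            # outer points per angle, excluding upper-centre (post)
            a=np.arctan2(q[:,1]-cy,q[:,0]-cx);d=np.hypot(*(q-e[0]).T)
            P=[]
            for b in np.arange(-np.pi,np.pi,.05):
                k=np.where((a>=b)&(a<b+.05))[0]
                if len(k):
                    m=k[d[k].argmax()]
                    if not -2.3<b<-.8: P.append(q[m])
            e=cv2.fitEllipse(np.array(P,np.int32).reshape(-1,1,2));uv=(np.array(e[0])+.5)/8-.5+[x-r,y-r]
            print(name,uv.round(2),np.array(e[1]).round(1)/8,plane("side",[uv],z).round(4))
fit(big>178,"plate",.01,5000,60000)
fit((big<170),"foot",.0035,20000,200000)
for z,rr in((.01,.031),(0.007,.045),(0,.045)):
    c=circ((.567,-.0265),rr,z);e=cv2.fitEllipse(proj("side",c).astype(np.float32));print("pred",z,np.round(e[0],2),np.round(e[1],2))
E
```

```text
plate [323.16 212.57] [11.6625 18.0125] [[ 0.5679 -0.0236  0.01  ]]
foot [323.12 214.61] [19.65   28.5625] [[ 0.567  -0.0212  0.0035]]
pred 0.01 [323.77 212.23] [12.34 19.05]
pred 0.007 [323.79 213.05] [17.93 27.62]
pred 0 [323.82 214.68] [17.95 27.53]
```

Fits of the plate and foot put the spindle about 2 mm further +y and 0.5 mm further +x than the spool. I'll shift by that, lower in stages and watch the force.

```bash
python3 -m handwheel '[[[0.05,0.002,0.001,0.01,0],[0.05,0.002,0.001,0.02,0],[0.05,0.002,0.001,0.03,0],[0.05,0.002,0.001,0.037,0],[0.05,0.002,0.001,0.037,0],[0.05,0.002,0.001,0.037,0]]]' 15;  python3 -m handwheel '[[[0.05,0,0,0.008,0],[0.05,0,0,0.012,0],[0.05,0,0,0.012,0],[0.05,0,0,0.012,0]]]' 15; python3 go.py .567 -.0248 .0266 1.571
```

```text
t: 5.52
eef_pos: [0.5673, -0.0245, 0.0634]
ee_rot: [3.138, -0.004, 1.573]
force: [-0.4, 0.1, -2.3]
width: 0.0649
t: 5.85
eef_pos: [0.5671, -0.0246, 0.0511]
ee_rot: [3.138, -0.003, 1.573]
force: [0.2, -0.1, -1.0]
width: 0.0649
t 5.85 pos [ 0.5671 -0.0246  0.0511] rpy [ 3.138e+00 -3.000e-03  1.573e+00] F [ 0.2 -0.1 -1. ] w 0.0649 q [ 0.3   0.36 -0.44 -0.   -0.77 -1.87]
shift mm [-0.3 -0.2 24.5] turn 0.1
```

```bash
python3 -m handwheel '[[[0.05,0,0,0.006,0],[0.05,0,0,0.012,0],[0.05,0,0,0.018,0],[0.05,0,0,0.023,0],[0.05,0,0,0.024,0],[0.05,0,0,0.024,0]]]' 15; python3 - <<'E'
from station import grab_frame
import go,cv2
from ov import *
go.shift(.567,-.0265,.0266,1.571)
s=grab_frame("side")
cv2.imwrite("pics/p6.png",overlay("side",s,[],322,205,30,500))
E
```

```text
t: 6.35
eef_pos: [0.5669, -0.0245, 0.0266]
ee_rot: [3.139, -0.003, 1.573]
force: [-0.5, 0.1, -0.7]
width: 0.0646
t 6.35 pos [ 0.5669 -0.0245  0.0266] rpy [ 3.139e+00 -3.000e-03  1.573e+00] F [-0.5  0.1 -0.7] w 0.0646 q [ 0.3   0.39 -0.46 -0.   -0.71 -1.87]
shift mm [-2.   0.1  0. ] turn 0.1
```

View pics/p6.png

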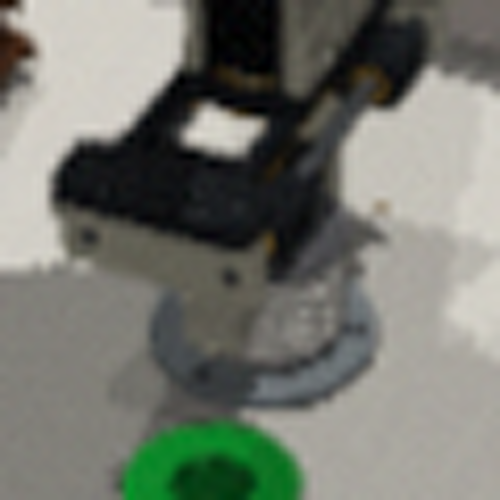

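The spool sits down near the plate with no side force. I'll ease it down until it presses, then release and retreat.

```bash
python3 -m handwheel '[[[0.05,0,0,0.001,0],[0.05,0,0,0.002,0],[0.05,0,0,0.003,0],[0.05,0,0,0.003,0]]]' 15; 
```

```text
t: 6.73
eef_pos: [0.5676, -0.0245, 0.0256]
ee_rot: [3.137, -0.003, 1.573]
force: [-6.0, 1.1, 17.6]
width: 0.0647
```

```bash
python3 -m handwheel '[[[0.05,0,0,0.0,0],[0.0875,0,0,0.0,0],[0.0875,0,0,0,0],[0.0875,0,0,0,0],[0.0875,0,0,0,0],[0.0875,0,0,0,0],[0.0875,0,0,-0.01,0],[0.0875,0,0,-0.03,0],[0.0875,0,0,-0.06,0],[0.0875,0,0,-0.1,0],[0.0875,0,0,-0.14,0],[0.0875,0,0,-0.18,0],[0.0875,0,0,-0.21,0],[0.0875,-0.04,0,-0.22,0],[0.0875,-0.08,-0.01,-0.22,0],[0.0875,-0.12,-0.02,-0.22,0],[0.0875,-0.12,-0.02,-0.22,0]]]' 15; python3 - <<'E'
from station import grab_frame
import go,cv2
from ov import *
go.shift(.469,-.296,.24,1.53)
s=grab_frame("side");t=grab_frame("top");cv2.imwrite("pics/s7.png",s);cv2.imwrite("pics/t7.png",t)
cv2.imwrite("pics/p7.png",np.hstack([overlay("side",s,[],322,205,30,260),overlay("top",t,[],346,190,30,260),overlay("side",s,[],370,150,30,260)]))
E
```

```text
t: 8.15
eef_pos: [0.545, -0.15, 0.2462]
ee_rot: [3.137, -0.003, 1.57]
force: [0.6, 0.5, -0.8]
width: 0.0872
t 8.15 pos [ 0.545  -0.15    0.2462] rpy [ 3.137e+00 -3.000e-03  1.570e+00] F [ 0.6  0.5 -0.8] w 0.0872 q [ 0.08  0.16 -0.21 -0.   -1.2  -1.65]
shift mm [-146.1  -75.9    5.5] turn 2.3
```

View pics/p7.png

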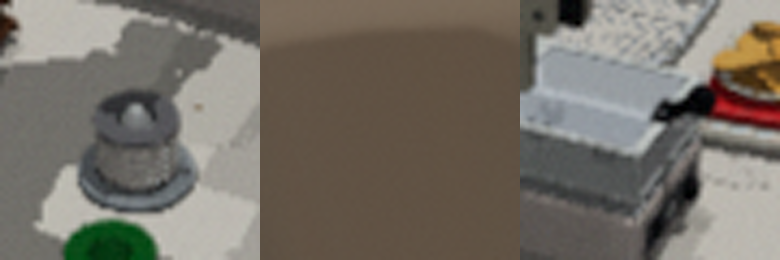

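View pics/t7.png

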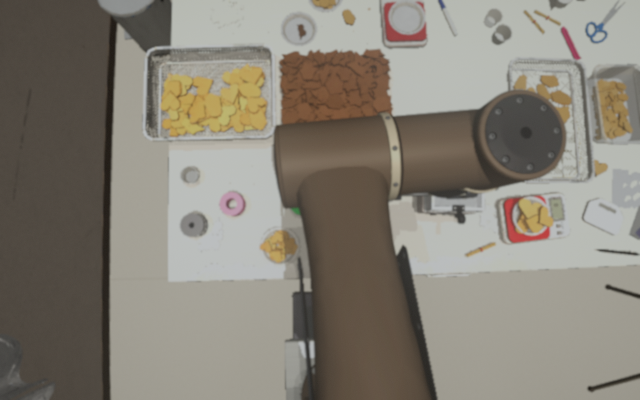

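The spool is seated on the plate with the nose inside its bore. Now I'll refine the tab position.

```bash
python3 - <<'E'
from ov import *
t=cv2.imread("pics/top0.png");s=cv2.imread("pics/side0.png")
print(plane("top",[(461,217.7)],.148),plane("side",[(382.07,142.7)],.148),tri((382.07,142.7),(461,217.7)))
a=np.linspace(0,6.28,40)
def tabc(T,yaw):
    return [(np.array([[T[0]+.012*np.cos(q)*np.cos(yaw)-sy*np.sin(yaw),T[1]+.012*np.cos(q)*np.sin(yaw)+sy*np.cos(yaw),.148+.012*np.sin(q)] for q in a]),(0,255,0)) for sy in(.007,-.007)]
T=(.4695,-.296)
c=tabc(T,-.04)
cv2.imwrite("pics/p8.png",np.vstack([np.hstack([overlay(n,i,k,x,y,15,300) for k in([],c)]) for n,i,x,y in(("side",s,380,145),("top",t,460,215))]))
E
```

```text
[[ 0.47116178 -0.29399165  0.148     ]] [[ 0.46790593 -0.29373981  0.148     ]] (array([ 0.46981544, -0.29507402,  0.14670921]), np.float64(0.002960217573619246))
```

View pics/p8.png

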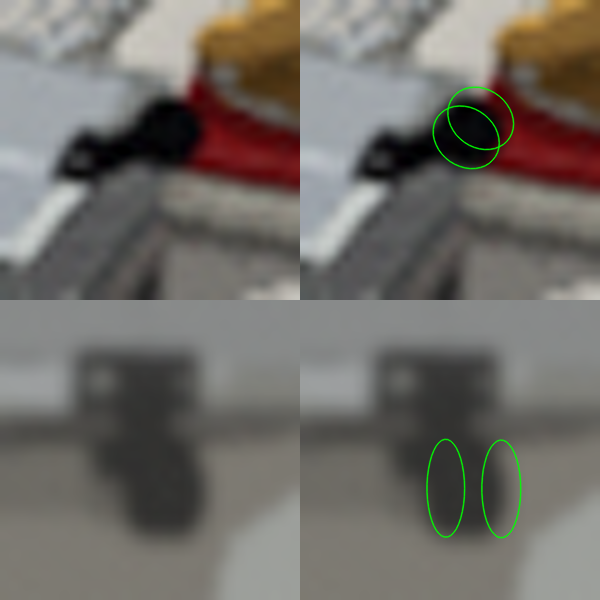

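```bash
python3 -m handwheel '[[[0.06,-0.03,-0.02,0,0],[0.06,-0.06,-0.04,0,1],[0.06,-0.09,-0.055,0,2.3],[0.06,-0.12,-0.07,0,2.3],[0.06,-0.144,-0.075,0,2.3],[0.06,-0.144,-0.075,0.02,2.3],[0.06,-0.144,-0.075,0.036,2.3],[0.06,-0.144,-0.075,0.036,2.3],[0.06,-0.144,-0.075,0.036,2.3]]]' 25; python3 - <<'E'
from station import grab_frame
import go,cv2
from ov import *
go.shift(.470,-.294,.133,1.53)
s=grab_frame("side")
cv2.imwrite("pics/p9.png",overlay("side",s,[],375,140,40,500))
E
```

```text
t: 9.0
eef_pos: [0.4715, -0.2899, 0.2088]
ee_rot: [3.139, -0.004, 1.531]
force: [-0.3, -0.9, -0.1]
width: 0.0597
t 9.0 pos [ 0.4715 -0.2899  0.2088] rpy [ 3.139 -0.004  1.531] F [-0.3 -0.9 -0.1] w 0.0597 q [-0.2   0.17 -0.28 -0.   -1.11 -1.41]
shift mm [-4.4 -1.5 75.8] turn 0.1
```

View pics/p9.png

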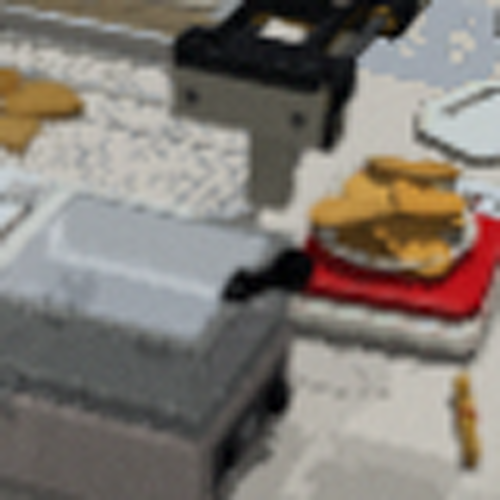

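The near finger (crop (275,160)) is above the tab (295,270), and the path down is clear.

```bash
python3 -m handwheel '[[[0.06,-0.004,-0.0015,0.02,0],[0.06,-0.004,-0.0015,0.04,0],[0.06,-0.004,-0.0015,0.06,0],[0.06,-0.004,-0.0015,0.075,0],[0.06,-0.004,-0.0015,0.076,0],[0.06,-0.004,-0.0015,0.076,0]]]' 25; python3 - <<'E'
from station import grab_frame
import go,cv2
from ov import *
go.shift(.470,-.294,.133,1.53)
s=grab_frame("side")
cv2.imwrite("pics/p10.png",overlay("side",s,[],375,140,30,500))
E
```

```text
t: 9.55
eef_pos: [0.4714, -0.2935, 0.1344]
ee_rot: [3.137, -0.003, 1.533]
force: [-0.1, 0.4, 0.9]
width: 0.0603
t 9.55 pos [ 0.4714 -0.2935  0.1344] rpy [ 3.137e+00 -3.000e-03  1.533e+00] F [-0.1  0.4  0.9] w 0.0603 q [-0.21  0.24 -0.38 -0.   -0.95 -1.4 ]
shift mm [-0.5 -1.4  1.4] turn 0.2
```

View pics/p10.png

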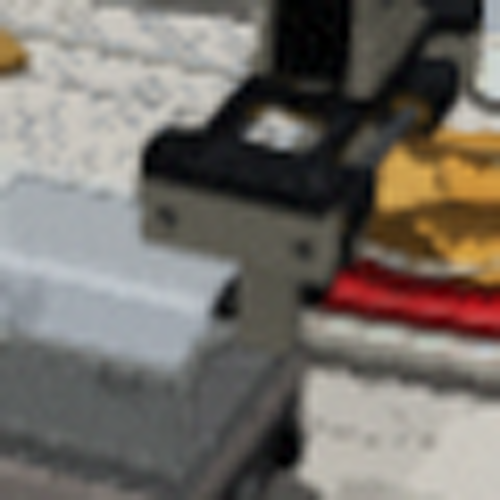

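```bash
python3 -m handwheel '[[[0.03,0,0,0,0],[0.02,0,0,0,0],[0.008,0,0,0,0],[0.008,0,0,0,0],[0.008,0,0,0,0],[0.008,0,0,0,0]]]' 25; python3 - <<'E'
import numpy as np,go
a=np.radians(np.linspace(0,50,11))
go.shift(.470,-.294,.133,1.53)
x=.174-(.174*np.cos(a)-.022*np.sin(a)); z=.174*np.sin(a)+.022*np.cos(a)-.022
print(np.c_[np.degrees(a),x*1000,z*1000].round(1))
E
```

```text
t: 10.1
eef_pos: [0.4719, -0.2938, 0.1353]
ee_rot: [3.135, -0.002, 1.533]
force: [0.4, 0.3, 0.2]
width: 0.0261
t 10.1 pos [ 0.4719 -0.2938  0.1353] rpy [ 3.135e+00 -2.000e-03  1.533e+00] F [0.4 0.3 0.2] w 0.0261 q [-0.21  0.24 -0.38 -0.   -0.95 -1.4 ]
shift mm [-0.2 -1.9  2.3] turn 0.2
[[  0.    0.    0. ]
 [  5.    2.6  15.1]
 [ 10.    6.5  29.9]
 [ 15.   11.6  44.3]
 [ 20.   18.   58.2]
 [ 25.   25.6  71.5]
 [ 30.   34.3  84.1]
 [ 35.   44.1  95.8]
 [ 40.   54.8 106.7]
 [ 45.   66.5 116.6]
 [ 50.   79.  125.4]]
```

```bash
python3 -m handwheel '[[[0.006,0,0,0,0],[0.006,0,0,0,0],[0.006,0,0,0,0],[0.006,0,0,0,0],[0.006,0,0,0,0],[0.006,0,0,0,0]]]' 25; python3 go.py .470 -.294 .133 1.53
```

```text
t: 10.6
eef_pos: [0.4719, -0.2922, 0.1353]
ee_rot: [3.135, -0.004, 1.532]
force: [-1.1, 10.6, 5.4]
width: 0.0141
t 10.6 pos [ 0.4719 -0.2922  0.1353] rpy [ 3.135 -0.004  1.532] F [-1.1 10.6  5.4] w 0.0141 q [-0.21  0.24 -0.38 -0.01 -0.95 -1.4 ]
shift mm [-1.9 -1.9  2.3] turn 0.1
```

The opening is 14.1 mm, so the tab is pinched. I'll swing up to 25° first, then check.

```bash
python3 -m handwheel '[[[0.006,0.001,0,0,0],[0.006,0.001,0.001,-0.006,0],[0.006,0.001,0.0025,-0.015,0],[0.006,0.001,0.0045,-0.0225,0],[0.006,0.001,0.0065,-0.03,0],[0.006,0.001,0.009,-0.037,0],[0.006,0.001,0.0115,-0.0445,0],[0.006,0.001,0.0145,-0.0515,0],[0.006,0.001,0.018,-0.058,0],[0.006,0.001,0.022,-0.065,0],[0.006,0.001,0.0255,-0.0715,0],[0.006,0.001,0.0255,-0.0715,0],[0.006,0.001,0.0255,-0.0715,0]]]' 30; python3 - <<'E'
from station import grab_frame
import go,cv2
from ov import *
go.shift(.470,-.294,.133,1.53)
s=grab_frame("side")
cv2.imwrite("pics/p11.png",overlay("side",s,[],360,130,50,550))
E
```

```text
t: 11.68
eef_pos: [0.4973, -0.2931, 0.2068]
ee_rot: [3.135, -0.004, 1.532]
force: [1.4, -4.8, -3.1]
width: 0.0139
t 11.68 pos [ 0.4973 -0.2931  0.2068] rpy [ 3.135 -0.004  1.532] F [ 1.4 -4.8 -3.1] w 0.0139 q [-0.2   0.21 -0.24 -0.01 -1.12 -1.41]
shift mm [ -2.2 -27.7  73.6] turn 0.1
```

View pics/p11.png

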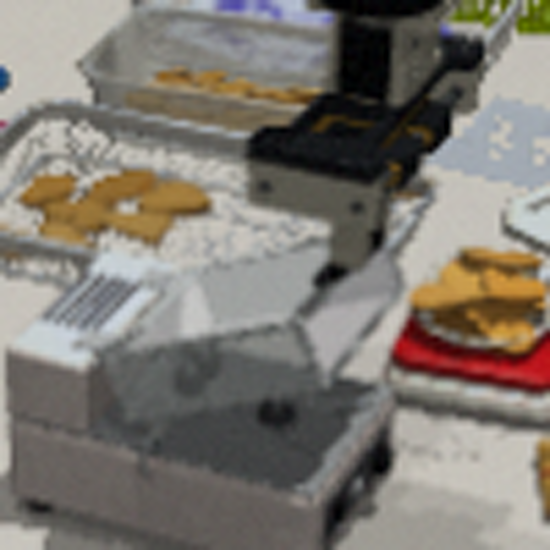

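The guard is held at about 25° and the hood swings freely. I'll carry on to 50°.

```bash
python3 -m handwheel '[[[0.006,0,0.004,-0.0065,0],[0.006,0,0.009,-0.0125,0],[0.006,0,0.0135,-0.0185,0],[0.006,0,0.0185,-0.0245,0],[0.006,0,0.024,-0.03,0],[0.006,0,0.029,-0.035,0],[0.006,0,0.035,-0.04,0],[0.006,0,0.041,-0.045,0],[0.006,0,0.047,-0.0495,0],[0.006,0,0.0535,-0.054,0],[0.006,0,0.0535,-0.054,0],[0.006,0,0.0535,-0.054,0],[0.006,0,0.0535,-0.054,0],[0.006,0,0.0535,-0.054,0],[0.006,0,0.0535,-0.054,0],[0.006,0,0.0535,-0.054,0],[0.006,0,0.0535,-0.054,0]]]' 30; python3 - <<'E'
from station import grab_frame
import go,cv2
from ov import *
go.shift(.470,-.294,.133,1.53)
s=grab_frame("side");t=grab_frame("top");cv2.imwrite("pics/t12.png",t)
cv2.imwrite("pics/p12.png",np.hstack([overlay("side",s,[],350,130,60,400),overlay("side",s,[],300,240,80,400)]))
E
```

```text
t: 13.15
eef_pos: [0.5506, -0.2957, 0.2612]
ee_rot: [3.134, -0.003, 1.532]
force: [1.2, -4.4, -5.9]
width: 0.014
t 13.15 pos [ 0.5506 -0.2957  0.2612] rpy [ 3.134e+00 -3.000e-03  1.532e+00] F [ 1.2 -4.4 -5.9] w 0.014 q [-0.18  0.25 -0.05 -0.   -1.26 -1.42]
shift mm [ -1.8 -81.6 127.6] turn 0.1
```

View pics/p12.png

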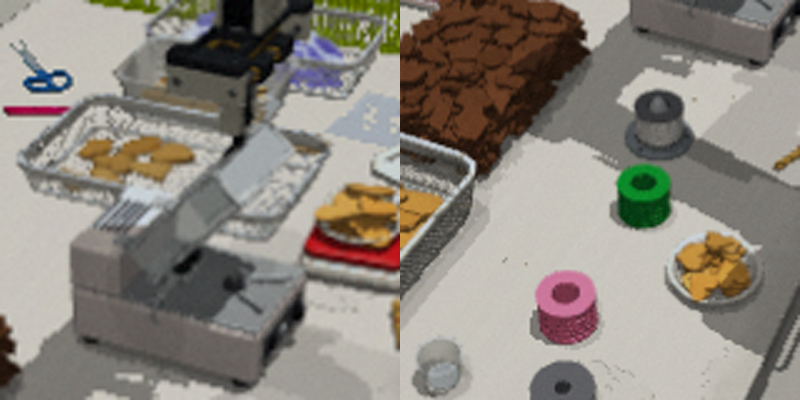

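View pics/t12.png

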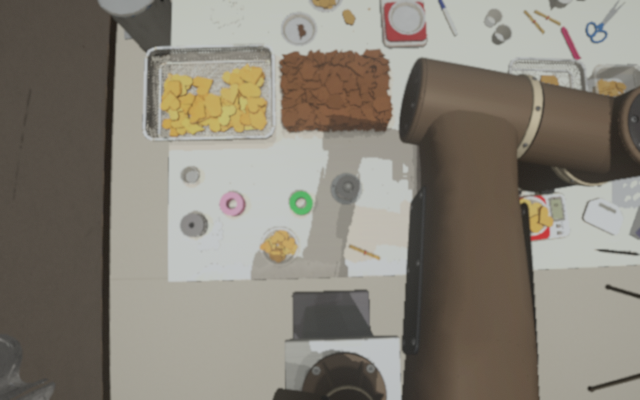

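```bash
python3 - <<'E'
from station import grab_frame,arm
from ov import *
import go
for i in range(4): s=grab_frame("side")
go.shift(.5506,-.2957,.2612,1.532)
S=(.5673,-.0245);g=(0,255,0)
cv2.imwrite("pics/p13.png",np.hstack([overlay("side",s,k,322,205,20,390) for k in([],[(circ(S,.032,.056),g),(circ(S,.032,.01),g)])]))
E
```

```text
t 13.45 pos [ 0.5506 -0.2957  0.2612] rpy [ 3.134e+00 -3.000e-03  1.532e+00] F [ 1.4 -5.2 -5.2] w 0.0136 q [-0.18  0.25 -0.05 -0.   -1.26 -1.42]
shift mm [-0. -0.  0.] turn -0.0
```

View pics/p13.png

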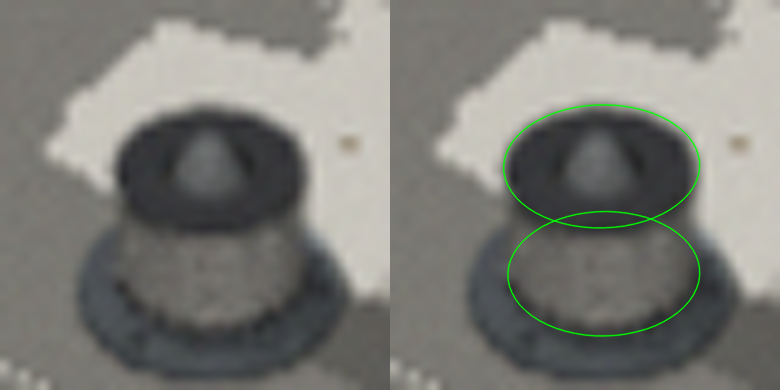

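The crop shows the spool flat and centred, with its rim at z ≈ 56 mm (fully down). The arm is steady. I'm handing in.

```bash
python3 -c "
from station import arm
print(arm.job_done())"
```

```text
the job is handed in; nothing more can be done
None
```

The wide-bore spool is on the spindle stand and let go, and the arm is holding the guard open by its tab at about 50°. I handed the job in at about 13.5 s; no verdict is reported.

- **Spool:** I lowered it over the post until it pressed on the plate with about 17 N, then opened the fingers. The last picture shows it flat and concentric, with its rim within about a pixel (2–3 mm) of the fully-down height.
- **Guard:** I pinched the tab at an opening of 14 mm and swung it up in two steps. The tool moved 79 mm back and 126 mm up, which matches 50° on the tab's arc. It did not drift over the last 0.3 s, and the fingers still bear it: about 5 N down and 5 N sideways at the wrist.
- **Surroundings:** the narrow spool, cup, cookie dish and both decoy spools look unmoved in the last pictures. Of the two bundles that could be the ties, the one by the spindle looks unmoved; the one by the machine was hidden by the arm in the last top view.
- **Disagreements:** the two cameras differed by 2–3 mm on the spindle and the tab. I measured the guard angle from the arm's movement, not from a picture.

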